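Turn a motor terminal-box cover over into its nest and clamp it

ROBOT

A 6-joint arm with a two-finger parallel gripper is mounted at the origin on the work surface. World frame = base frame: x ahead of the robot, y to its left, z up, the work surface at z = 0. Lengths are in mm, angles in rad, forces in N, time in s.
With the tool pointing down it reaches from about 400 to 925 mm from the base axis. Payload 12.5 kg.
Tool frame: the origin (TCP) lies midway between the tips of the shut fingers; the grasp point (between the pads) lies 19 mm behind it; z points along the fingers, y is the line along which they close (so a half turn about z gives the same grasp; the last joint's range is limited). The gripper opens to 95 mm and grips with 3 to 60 N. Pads are 20 mm wide; open, the fingers measure 119 mm over their backs; the gripper's body (75 mm by 180 mm) begins 59 mm behind the grasp point.
Start: joints at [-0.106, 0.491, 1.559, -0, 1.092, -0.106], TCP at [625.017, 0.021, 214.661] pointing down, gripper open.
Joint ranges: [-3.1, 3.1], [-0.84, 2.19], [0.05, 2.79], [-1.13, 4.28], [0.06, 2.93], [-2.69, 2.69]. Speed limits (rad/s): [2.22, 2.22, 2.79, 3.14, 3.14, 3.14].

INTERFACE

Orientations are given as [roll, pitch, yaw] about the fixed x, y, z axes, in that order (R = Rz(yaw) Ry(pitch) Rx(roll)).
In Python, from cell import env gives the robot as it stands.
- The arm moves only by the shell command python3 -m inch 'ROWS'. ROWS is JSON, a list of rows, each a list of 7 numbers: the turn, a rotation vector about the tool's x, y, z in rad, then the shift along the tool's x, y, z in cm, then the closure, from -1 (fully open) to 1 (shut). A call has 1 to 20 rows; each row shifts and turns the commanded pose from where the row before left it, along the tool's axes as they then stand; what a row does not reach is not made up. A row lasts 1/8 s, in which the tool goes at most 62.5 mm and 10.7 degrees, less where a joint would pass 70% of its speed; a pose out of reach is approached as far as the arm can. A call with a gripper value outside its range is refused whole. The fingers move at their own pace and stop on an object; the grip force is fixed at half the most. Time passes only in rows, so rows that do not move let the fingers close. It gives the time, the measured TCP pose, the force, the opening and the grip force at its end, in the units of the state.
- env.state(): the state, without advancing time (a new reading comes with each control period).
- env.read_camera(name): name is "scene" or "side" or "wrist"; returns a dict with "img" (480x640x3 uint8, red, green, blue), "depth" (480x640 float32, mm along the optical axis (not along the pixel's ray), 0 where there is no reading), "fx", "fy", "cx", "cy" (pixels), "position" and "orientation" of the camera in the world. Camera axes: x right, y down, z forward; pixel columns grow to the right and rows downward; lengths in mm; the calibration is good to about 2 mm. A picture is of the moment at which its call begins.
- env.job_done(): hands the job in; it is judged then, once.
Trained networks look in a picture, given as the dict that the camera call returned (one of the last four; its "shot" number tells which), for a name from the list of things; names that differ only in an ending like _2 or _b are one class to them, and where a whole thing is asked for, a point or a joint stands for the part that bears it (a point fixed in the world has none). Each returns a list of dicts, best first, with "score" (0 to 1); they miss things now and then, are a little off and sometimes report something else, mostly with a low value. They report only what shows in the picture. A call takes as long as a camera call. They do not tell look-alikes from the thing itself.
- env.find_in(picture, target): "centre" ([x, y, z] in mm, in the coordinates of the camera as it stood for that picture, good to about 4 mm: the middle of the surface that is visible of it).
- env.trace(picture, target): "mask" (480x640 bool, what is visible of it).
The state is a dict: "t": time; "joints": joint angles; "qvel": joint speeds; "tau": joint torques, N m; "eef_pos": TCP position; "tcp_rot": TCP orientation; "ft_force": force on the tool from outside, world axes, zero at the start; "moment": the same for the moment, N m; "opening": opening from 0.0 (shut) to 1.0 (fully open); "grip_force": force on a finger pad.
Only numpy, scipy, OpenCV 4.12 (cv2) and the standard library are available. Lean on these libraries where they do the work, as an engineer would, in place of code of your own. Each camera call takes 0.05 s, during which the arm holds its last target. There are 200 camera calls.

TASK

The blue motor terminal-box cover lies hollow side up on the in-feed bed of the fixture. Slide it along the bed onto the yellow flap up to the stop, swing the flap over by its rod so that the cover tips over into the yellow nest and sits there fully home, hollow side down, and swing the flap back down flat. Once the cover is in the nest, turn the red clamp knob clockwise until its white pointer lines up with the red index mark, so that the clamp arm lies over the cover, and leave the motor, bolt tray, wrench and grease jar alone.

Things in the scene. Friction and masses are not known exactly. Their poses are not given: they have to be found in the camera images.
- fixture: Turn-over fixture on a grey plate 110 mm (x) by 375 mm (y). Origin on the bench below the hinge's middle, x away from the robot, z up. In mm, along y: aluminium in-feed bed (92 to 225, top z 50), yellow flap (4 to 88 when flat, tray floor z 49), hinge (0), nest (centre -43.5), turn clamp (axis -112). The channel on bed and flap is 73 mm wide about x 0, its rails reach z 62; bed open at +y.
- cover: Blue square motor terminal-box cover, 70 x 70 x 18 mm, 140 g: a 5 mm plate with a 13 mm high, 5 mm thick rim round its hollow side (aluminium inside, black gasket on the rim); outer face flat with four dark screw heads. Origin at the centre of the outer face; z points out of the hollow side (up at the start, down when placed). Starts on the in-feed bed, about square to it.
- stop (a point): Fixed point, y 6 mm from the hinge at z 50 mm: middle of the face of the stop lip across the hinge end of the flat flap. The lip stands 7 mm above the tray floor. When slid right up, the cover's leading edge touches it and the cover's origin lies 35 mm from it in +y. Axes as the fixture.
- hinge (a point): Middle of the flap's hinge axis, which runs along the fixture's x axis, 50 mm above the bench.
- flap (a joint): Flap angle in rad: 0 flat, grows as the flap swings up and over towards the nest, 1.57 upright, stop at 2.6. Soon after upright the cover topples off it into the nest. It does not stay up by itself except near upright.
- flap_rod (a point): Grip point on the flap's steel rod: 10 mm thick, parallel to the hinge, 83 mm from it, standing out sideways at the flap's free end, away from the robot; free from x 42 to 94 mm of the fixture, then a 16 mm black ball; this point is at x 75. At the hinge's height when flat, 50 mm free below. Gripped from above it can turn between the fingers as the flap swings.
- nest (a point): Centre of the nest's yellow floor, 28 mm above the bench; axes as the fixture. The pocket is 77 x 77 mm; walls 10 mm above the floor, with sloping lead-ins to about 16 mm on three sides (none at the hinge). The seated cover's outer face lies 18 mm above the floor.
- clamp (a joint): Angle of the turn clamp, rad: at 0 its arm points to the fixture's -x (towards the robot); grows clockwise seen from above; at 1.57 the arm lies over the nest (fixture's +y) and the white pointer at the other end of the bar meets the red index mark on the pedestal. Stays where it is left; stop at 2.2.
- clamp_grip (a point): Grip point on the clamp's red bar knob, on its vertical axis, 86 mm above the bench. Bar 12 mm thick, 44 mm long in line with the arm, top 100 mm, underside 57 mm above the bench. The point's x points along the bar, away from the arm. Steel arm 16 mm wide, reaching 62 mm from the axis, underside 53 mm above the bench: it passes over the cover only when that is seated.
- motor: Bystander: blue electric motor, 240 mm long, 160 mm high with its open grey terminal box, fixed to the bench. Origin under its middle, shaft along x.
- boltbox: Bystander: black bolt tray 140 x 200 x 30 mm, fixed. Origin under its middle.
- wrench: Bystander: steel wrench lying on the bench, loose. Long axis is its x.
- grease: Bystander: grease jar, 60 mm wide, 75 mm high, red lid, loose. Origin at its bottom centre.
Not all that is in view belongs to the job. Of the things shaped like the cover, the blue one is meant.

How it is judged (in metres and radians):
On the way, in this order (a step that is already met when the one before it is completed fails the run):
1. the cover lies hollow side up on the flat flap, its leading edge within 15 mm of the stop (y of cover in the frame of stop between 0.03 and 0.05 m and angle between cover's own z axis and vertical below 0.1 rad and value of joint flap below 0.1 rad), for 0.1 s.
2. the flap is swung up with the cover on it (flap above 1.3 rad, cover within 90 mm of the hinge) (value of joint flap above 1.3 rad and distance between cover and hinge below 0.09 m and height (world z) of cover above 0.07 m).
3. the cover is in the nest, hollow side down, fully home (horizontal distance between cover and nest below 0.007 m and z of cover in the frame of nest below 0.021 m and angle between cover's own z axis and vertical above 3.05 rad), for 0.2 s.
4. the clamp's pointer is at the index mark (within 7 degrees) (value of joint clamp between 1.45 and 1.69 rad), for 0.2 s.
At the end, for the whole second after the job is handed in: The cover rests in the nest hollow side down: its centre within 7 mm of the nest's centre, its outer face no more than 21 mm above the nest floor, level within 5 degrees; the flap lies flat (below 0.1 rad); the clamp stands at the index mark (1.45 to 1.69 rad); the cover is at rest (all of step 3 and all of step 4 and value of joint flap below 0.1 rad and linear speed of cover below 0.02 m/s); the robot touches nothing.
It fails at once if the wrench or the grease jar is moved by more than 30 mm (distance of any of wrench, grease from where it was at the start of the episode above 0.03 m).
It fails at once if the robot knocks hard against the motor or the bolt tray (over 5 N) (contact force between any of the arm, the fingers and motor above 5 N or contact force between any of the arm, the fingers and boltbox above 5 N).
It also fails if it takes over 64 s, if anything falls off the work surface, if the arm or the gripper's body presses on something with over 40 N, if the wrist force passes 120 N, or if a joint passes its speed limit or range.

## Working session

There is one attempt and no reset: what is moved stays moved. The work goes in short steps, Python scripts to look and compute and a shell command to move; the robot and the scene stay as the last step left them, time stands still between calls to the robot, and variables do not carry over. Pictures are saved under pics/ and viewed, at most 10 in all, crops included, and the job is handed in when it is done.

```bash
ls; mkdir -p pics; cat > h.py <<'E'
import numpy as np, cv2
from scipy.spatial.transform import Rotation as R
from cell import env
def cam(n):
    return env.read_camera(n)
def ori(p):
    o=np.array(p["orientation"],float)
    return o if o.shape==(3,3) else R.from_euler('xyz',o).as_matrix()
def w(p,c): return ori(p)@np.array(c)+np.array(p["position"])
def cloud(p,mask):
    v,u=np.nonzero(mask&(p["depth"]>0)); z=p["depth"][v,u]
    c=np.stack([(u-p["cx"])/p["fx"]*z,(v-p["cy"])/p["fy"]*z,z],1)
    return c@ori(p).T+np.array(p["position"])
def px(p,X):
    c=(np.array(X)-np.array(p["position"]))@ori(p); return p["fx"]*c[...,0]/c[...,2]+p["cx"],p["fy"]*c[...,1]/c[...,2]+p["cy"]
def save(p,f): cv2.imwrite("pics/"+f,p["img"][:,:,::-1])
E
python3 - <<'E'
from h import *
s=env.state(); print(s)
for n in ["scene","side","wrist"]:
    p=cam(n); save(p,n+"0.png"); print(n,p["position"],p["orientation"],p["fx"])
    for t in ["fixture","cover","flap","flap_rod","nest","clamp","clamp_grip","motor","boltbox","wrench","grease"]:
        try: print(t,[(np.round(w(p,d["centre"])).tolist(),round(d["score"],2)) for d in env.find_in(p,t)][:4])
        except Exception as e: print(t,e)
E
```

```text
pics
{'t': 0.0, 'joints': array([-1.05583017e-01,  4.91564588e-01,  1.55944485e+00, -1.86970575e-05,
        1.09170929e+00, -1.05578868e-01]), 'qvel': array([-0.0002694 ,  0.00095186,  0.00082106,  0.00019463, -0.00109773,
       -0.00096152]), 'tau': array([-9.52334158e-04, -6.12640929e+01, -2.58175153e+01,  6.92750537e-02,
        4.83079045e-02, -1.38641695e-05]), 'eef_pos': array([6.24755340e+02, 5.47296261e-02, 2.14060213e+02]), 'tcp_rot': array([-3.14047110e+00, -1.02179166e-04,  1.57080075e+00]), 'ft_force': array([-0.12353164, -0.4597103 ,  0.31691527]), 'moment': array([0.04114937, 0.05238416, 0.03601413]), 'grip_force': 0.0, 'opening': 0.9990953033243091}
scene [1284.3662411  -334.95084487 1150.22588862] [-2.49113250e+00  2.39955246e-03  1.11798705e+00] 505.6718269149761
fixture [([527.0, -34.0, 35.0], 0.75), ([766.0, -29.0, 6.0], 0.72)]
cover [([456.0, 171.0, 51.0], 0.71)]
flap [([495.0, 24.0, 50.0], 0.84)]
flap_rod [([496.0, 23.0, 51.0], 0.91)]
nest [([525.0, -37.0, 44.0], 0.84)]
clamp [([541.0, -126.0, 56.0], 0.59)]
clamp_grip [([544.0, -123.0, 57.0], 0.83)]
motor [([61
[... 734 characters left out ...]
0, 426.0, 105.0], 0.63), ([487.0, -7.0, 42.0], 0.59)]
boltbox [([627.0, -414.0, 7.0], 0.97), ([751.0, -29.0, 6.0], 0.33)]
wrench [([751.0, -29.0, 8.0], 0.64)]
grease [([420.0, -363.0, 62.0], 0.66)]
wrist [624.70213463  67.18511272 383.16663963] [2.90043436e+00 2.22007921e-06 9.48570687e-04] 429.36820702202596
fixture [([504.0, 36.0, 46.0], 0.69)]
cover [([453.0, 142.0, 52.0], 0.76), ([493.0, 35.0, 47.0], 0.43)]
flap [([489.0, 34.0, 50.0], 0.84)]
flap_rod [([494.0, 30.0, 48.0], 0.79), ([506.0, 39.0, 43.0], 0.61)]
nest []
clamp [([537.0, -108.0, 93.0], 0.81)]
clamp_grip [([540.0, -113.0, 99.0], 0.79)]
motor []
boltbox [([507.0, 39.0, 49.0], 0.24)]
wrench [([758.0, -26.0, 6.0], 0.65)]
grease []
```

View pics/scene0.png

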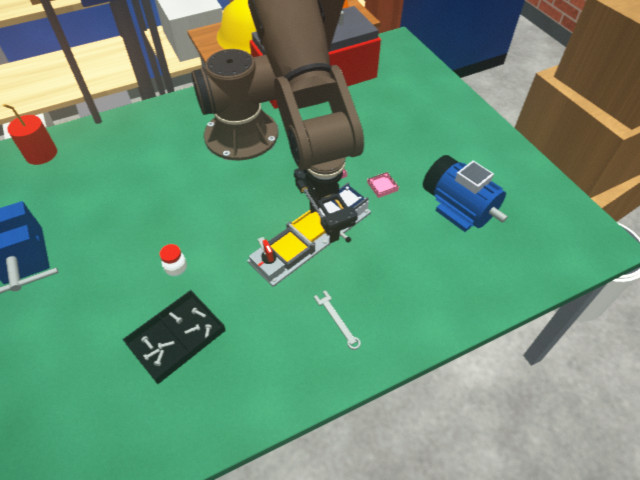

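View pics/wrist0.png

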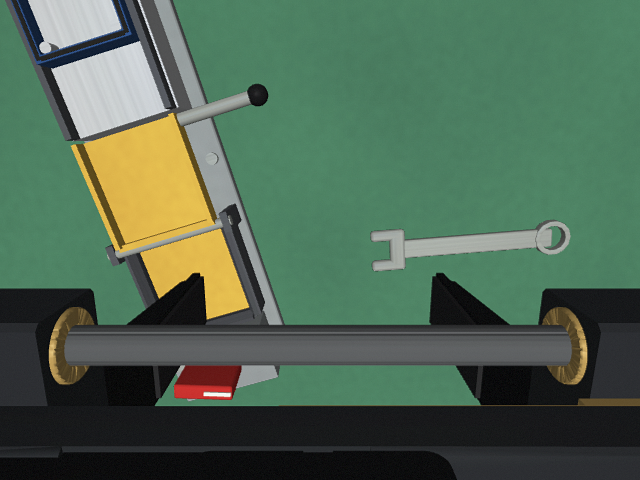

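```bash
python3 -m inch '[[0,0,0,2,-4,-4,-1],[0,0,0,2,-4,-4,-1],[0,0,0,2,-4,-4,-1],[0,0,0,2,0,0,-1],[0,0,0,0,0,0,-1],[0,0,0,0,0,0,-1]]'
cat > look.py <<'E'
from h import *
import sys
p=cam("wrist"); save(p,sys.argv[1])
print(p["position"])
for t in ["cover","flap","flap_rod","nest","clamp","clamp_grip","fixture"]:
    r=env.find_in(p,t)
    print(t,[(np.round(w(p,d["centre"])).tolist(),[int(k) for k in px(p,w(p,d["centre"]))],round(d["score"],2)) for d in r][:3])
hsv=cv2.cvtColor(p["img"],cv2.COLOR_RGB2HSV)
def rect(X,n):
    if len(X)<50: return
    (c,s,a)=cv2.minAreaRect(X[:,:2].astype(np.float32)); print(n,len(X),np.round(c,1),np.round(s,1),round(a,2),"z",np.percentile(X[:,2],[5,50,95]).round(1))
y=cv2.inRange(hsv,(18,120,90),(32,255,255))>0
X=cloud(p,y)
rect(X[abs(X[:,2]-50)<4],"flap"); rect(X[abs(X[:,2]-28)<4],"nestfloor")
for t in ["cover","clamp_grip"]:
    for d in env.trace(p,t)[:3]:
        C=cloud(p,d["mask"]); rect(C,t+" mask"); rect(C[C[:,2]>np.percentile(C[:,2],90)-2.5],t+" top")
g=(hsv[...,1]<60)
X=cloud(p,g); rect(X[abs(X[:,2]-100)<4],"")
r=(cv2.inRange(hsv,(0,150,60),(8,255,255))|cv2.inRange(hsv,(172,150,60),(180,255,255)))>0
X=cloud(p,r); rect(X[(X[:,2]>92)&(X[:,2]<106)],"red bar top")
E
python3 look.py w1.png
```

```text
t: 2.55
eef_pos: [505.1, 79.6, 334.1]
tcp_rot: [-3.141, 0.0, 1.571]
ft_force: [0.4, 0.2, -0.3]
opening: 0.999
grip_force: 0.0
[504.9487205  146.82222898 502.62431318]
cover [([453.0, 164.0, 51.0], [266, 117], 0.9), ([293.0, 194.0, 1.0], [126, 91], 0.85), ([414.0, 276.0, 11.0], [230, 7], 0.69)]
flap [([491.0, 37.0, 47.0], [305, 239], 0.75)]
flap_rod [([493.0, 32.0, 49.0], [307, 244], 0.74)]
nest [([499.0, 47.0, 48.0], [311, 230], 0.61)]
clamp [([530.0, -109.0, 71.0], [339, 371], 0.88)]
clamp_grip [([530.0, -112.0, 74.0], [339, 375], 0.67)]
fixture [([497.0, 41.0, 44.0], [310, 235], 0.56)]
flap 4873 [494.8  29.2] [80.1 91.9] 16.1 z [46.3 47.5 49.3]
nestfloor 2608 [511.4 -45.2] [99.4 61. ] 3.41 z [25.  26.3 27.8]
cover mask 4912 [289.5 196. ] [74.1 81.3] 88.77 z [ 2.7  5.1 17.5]
cover top 1383 [293.8 194.1] [70.1 71.4] 89.36 z [14.9 16.6 18.1]
cover mask 5232 [453.6 159.6] [71.9 72.7] 15.98 z [53.  54.8 67.5]
cover top 1478 [454.8 158.6] [70.1 70. ] 15.89 z [64.9 66.6 68.1]
cover mask 1112 [415.1 278.3] [71.4 15.5] 1.34 z [ 0.5 12.7 17.7]
cover top 469 [414.4 277. ] [10.9 70.1] 89.88 z [15.1 16.5 18.2]
clamp_grip mask 1695 [ 518.9 -123.4] [28.  83.1] 88.0 z [56.1 75.  99. ]
clamp_grip top 417 [ 538.2 -118.3] [12.9 43. ] 86.55 z [96.7 98.3 99.8]
clamp_grip mask 7105 [526.9  34.3] [169.7 102.4] 17.83 z [45.9 47.8 58.1]
clamp_grip top 1382 [524.   38.8] [154.3  91. ] 17.46 z [52.8 55.2 59.3]
red bar top 430 [ 538.2 -118.2] [13.  42.9] 86.53 z [93.  97.8 99.3]
```

View pics/w1.png

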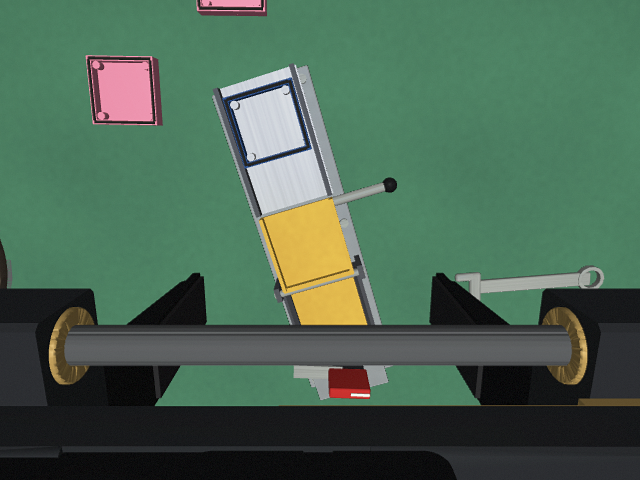

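```bash
python3 -m inch '[[0,0,0,1,5,0,-1],[0,0,-0.1855,0,0,0,-1],[0,0,-0.1855,0,0,0,-1],[0,0,-0.1855,0,0,0,-1],[0,0,-0.1855,0,0,0,-1],[0,0,-0.1855,0,0,0,-1],[0,0,-0.1855,0,0,0,-1],[0,0,-0.1855,0,0,0,-1],[0,0,-0.1855,0,0,0,-1],[0,0,-0.1855,0,0,0,-1],[0,0,-0.1855,0,0,0,-1],[0,0,0,0,0,0,-1],[0,0,0,0,0,0,-1]]'
python3 look.py w2.png; python3 -c "
from h import *
print(env.state()['joints'])"
```

```text
t: 4.68
eef_pos: [555.0, 90.0, 334.6]
tcp_rot: [-3.142, 0.0, -2.862]
ft_force: [-0.6, 0.8, 0.1]
opening: 1.002
grip_force: 0.0
[490.48796307  71.90670211 503.14072782]
cover [([323.0, 201.0, 9.0], [480, 12], 0.81), ([414.0, 310.0, 4.0], [539, 128], 0.65), ([450.0, 164.0, 52.0], [415, 122], 0.57)]
flap [([492.0, 32.0, 49.0], [279, 126], 0.68)]
flap_rod [([492.0, 30.0, 48.0], [277, 125], 0.6)]
nest [([505.0, 5.0, 49.0], [251, 130], 0.6), ([491.0, 28.0, 50.0], [276, 124], 0.27)]
clamp [([529.0, -109.0, 59.0], [132, 122], 0.85), ([451.0, 158.0, 51.0], [409, 121], 0.6), ([697.0, -24.0, 7.0], [194, 281], 0.56)]
clamp_grip [([529.0, -113.0, 60.0], [127, 121], 0.63)]
fixture [([499.0, 3.0, 43.0], [251, 124], 0.79)]
flap 5867 [494.   27.9] [78.2 91.8] 16.27 z [46.3 47.5 49.4]
nestfloor 5041 [519.  -55.5] [77.  74.3] 16.94 z [25.  26.4 27.9]
cover mask 1490 [316.2 196.5] [27.9 76.8] 0.25 z [ 1.6  9.2 17.7]
cover top 525 [325.9 196.1] [23.9 72.9] 16.13 z [15.  16.6 18.3]
cover mask 4636 [412.7 306.1] [71.3 74.6] 89.58 z [ 2.8  5.3 17.4]
cover top 1299 [414.9 306.3] [70.9 70.2] 89.6 z [14.7 16.5 18.1]
cover mask 5453 [454.6 160.2] [73.  76.4] 14.34 z [53.  54.9 67.3]
cover top 1568 [454.9 158.5] [69.6 70.5] 16.0 z [64.8 66.5 68. ]
clamp_grip mask 2922 [ 527.5 -130.3] [ 67.2 108. ] 74.49 z [50.3 59.3 99. ]
clamp_grip top 650 [ 538.5 -118.6] [12.6 43.6] 87.83 z [96.7 98.3 99.8]
 508 [542.1 139.3] [ 44.8 522.7] 4.53 z [ 96.6  99.9 103.5]
red bar top 640 [ 538.3 -118.8] [12.8 43.6] 88.25 z [93.  97.9 99.5]
[ 4.33012054e-02  3.00255845e-01  1.53934272e+00 -4.70674245e-05
  1.30185664e+00 -1.81139816e+00]
```

View pics/w2.png

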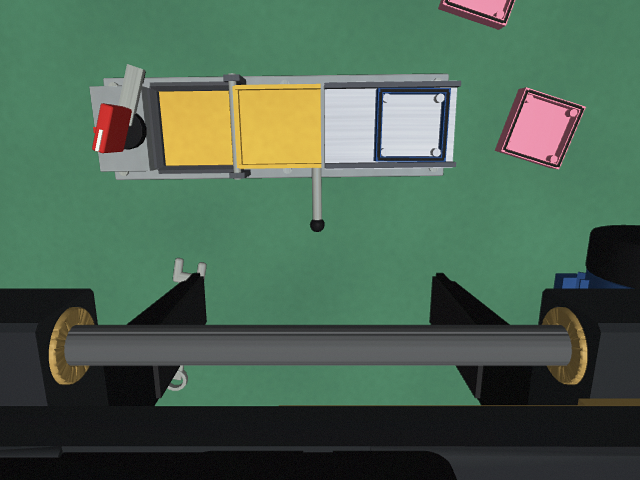

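```bash
cat > rod.py <<'E'
from h import *
p=cam("wrist")
def box(u0,u1,v0,v1,zl,zh):
    m=np.zeros((480,640),bool); m[v0:v1,u0:u1]=1; X=cloud(p,m); return X[(X[:,2]>zl)&(X[:,2]<zh)]
r=box(305,330,172,215,35,70); l=cv2.fitLine(r[:,:2].astype(np.float32),cv2.DIST_HUBER,0,.01,.01).ravel()
print("rod",r.mean(0).round(1),np.percentile(r[:,2],[5,50,95]).round(1),"dir deg",np.degrees(np.arctan2(l[1],l[0])).round(2))
b=box(305,330,215,235,35,70); print("ball",b.mean(0).round(1),np.percentile(b[:,2],[5,50,95]).round(1))
h=box(225,245,70,185,45,75); 
yaw=np.radians(16.3); ax=np.array([np.cos(yaw),np.sin(yaw)]); ay=np.array([-ax[1],ax[0]])
O=np.array([506.3,-11])
for n,X in [("rod",r),("ball",b),("bed rails",box(325,465,60,195,57,66)),("flap rails",box(240,320,60,195,56,66)),("nest",box(140,240,70,190,20,60)),("hinge",h),("all plate",box(80,470,60,195,3,20))]:
    q=(X[:,:2]-O)@np.stack([ax,ay],1); print(n,len(X),"x",np.percentile(q[:,0],[1,50,99]).round(1),"y",np.percentile(q[:,1],[1,50,99]).round(1),"z",np.percentile(X[:,2],[5,50,95]).round(1))
E
python3 rod.py
```

```text
rod [547.5  87.1  52.2] [49.2 52.5 54.3] dir deg 16.61
ball [577.5  96.2  53.7] [49.9 53.8 56.6]
rod 418 x [44.6 67.3 88.9] y [77.9 82.2 87.5] z [49.2 52.5 54.3]
ball 198 x [ 89.8  98.4 107.5] y [75.8 83.3 89.7] z [49.9 53.8 56.6]
bed rails 2311 x [-43.6 -15.4  39.9] y [ 93. 163. 222.] z [58.5 60.8 65.7]
flap rails 691 x [-41.2 -37.4  39.2] y [ 5.9 45.2 85.2] z [56.9 58.3 59.7]
nest 9267 x [-48.7  -2.   45.7] y [-99.9 -51.4   4.2] z [25.2 27.6 53.6]
hinge 1437 x [-51.1  -5.5  49.9] y [-7.2  2.3  9.8] z [46.9 52.2 56. ]
all plate 4859 x [-56.7  25.8  54.9] y [-143.9   69.5  222. ] z [ 8.7 10.3 12.7]
```

```bash
cat > f.py <<'E'
from h import *
O=np.array([505.5,-11.3]); Y=np.radians(16.3); A=np.array([[np.cos(Y),np.sin(Y)],[-np.sin(Y),np.cos(Y)]])
def fx(P): P=np.atleast_2d(P); return np.c_[(P[:,:2]-O)@A.T,P[:,2]]
if __name__=="__main__":
    s=env.state(); print("fixture xyz",fx(s["eef_pos"]).round(1),"yaw-16.3",round((np.degrees(s["tcp_rot"][2])+180-16.3),2),"F",s["ft_force"].round(1),"open",round(s["opening"]*95,1),"grip",s["grip_force"])
E
python3 -m inch '[[0,0,0,2.5,3.1,4,1],[0,0,0,2.5,3.1,4,1],[0,0,0,2.6,3.2,4,1],[0,0,0,0,0,5,1],[0,0,0,0,0,5,1],[0,0,0,0,0,3,1],[0,0,0,0,0,0,1],[0,0,0,0,0,0,1],[0,0,0,0,0,0,1]]'; python3 f.py
```

```text
t: 6.35
eef_pos: [456.4, 159.1, 86.0]
tcp_rot: [-3.141, 0.002, -2.857]
ft_force: [0.5, -0.8, 0.0]
opening: 0.108
grip_force: 0.0
fixture xyz [[  0.7 177.3  86. ]] yaw-16.3 -0.02 F [ 0.5 -0.8  0. ] open 10.2 grip 0.0
```

```bash
python3 -m inch '[[0,0,0,0,0,2.5,1],[0,0,0,0,0,0,1],[0,0,0,0,0,0,1],[0,0,0,0,-1,0,1],[0,0,0,0,-0.8,0,1],[0,0,0,0,-1.2,0,1],[0,0,0,0,-1.2,0,1],[0,0,0,0,-1.2,0,1],[0,0,0,0,-1.2,0,1],[0,0,0,0,-1.2,0,1],[0,0,0,0,-1.2,0,1],[0,0,0,0,-1.2,0,1],[0,0,0,0,-1.2,0,1],[0,0,0,0,-1,0,1],[0,0,0,0,-0.8,0,1],[0,0,0,0,0,0,1]]'; python3 f.py; cat > cov.py <<'E'
from f import *
import sys
for n in sys.argv[2:]:
    p=cam(n); save(p,sys.argv[1]+n+".png")
    for d in env.trace(p,"cover")[:4]:
        X=cloud(p,d["mask"]); q=fx(X); 
        if abs(np.median(q[:,0]))<60 and len(q)>100: print(n,round(d["score"],2),len(q),"x",np.percentile(q[:,0],[2,50,98]).round(1),"y",np.percentile(q[:,1],[2,50,98]).round(1),"z",np.percentile(q[:,2],[5,50,95]).round(1))
E
python3 cov.py a wrist side scene
```

```text
t: 8.35
eef_pos: [492.9, 31.7, 59.6]
tcp_rot: [-3.142, 0.0, -2.858]
ft_force: [0.2, 0.2, -0.5]
opening: 0.009
grip_force: 0.0
fixture xyz [[-0.  44.9 59.6]] yaw-16.3 -0.06 F [ 0.2  0.2 -0.5] open 0.8 grip 0.0
wrist 0.56 13958 x [-36.4 -20.2   3.2] y [ 36.   74.3 103.5] z [53.  54.9 67.2]
side 0.9 547 x [-37.4  -5.8  33. ] y [ 32.4  72.5 103.3] z [52.4 60.9 70.2]
side 0.71 620 x [-37.6   4.8  44.9] y [287.8 331.1 370. ] z [ 1.5  9.1 20.9]
scene 0.78 393 x [-17.6  12.7  35.6] y [ 33.   71.7 102.4] z [50.8 58.1 70.1]
```

```bash
python3 -m inch '[[0,0,0,0,-0.8,0,1],[0,0,0,0,-0.8,0,1],[0,0,0,0,-0.6,0,1],[0,0,0,0,-0.3,0,1],[0,0,0,0,-0.2,0,1],[0,0,0,0,0,0,1]]'; python3 f.py;python3 cov.py b wrist side scene
```

```text
t: 9.4
eef_pos: [500.3, 6.2, 59.6]
tcp_rot: [-3.141, 0.0, -2.857]
ft_force: [-0.9, 0.7, -0.4]
opening: 0.003
grip_force: 0.0
fixture xyz [[-0.  18.3 59.6]] yaw-16.3 -0.02 F [-0.9  0.7 -0.4] open 0.3 grip 0.0
wrist 0.67 13367 x [-36.2 -20.1   2.3] y [10.3 49.  77.6] z [52.4 54.1 66.3]
side 0.94 548 x [-37.1  -5.7  32.2] y [ 7.3 49.9 78.6] z [52.3 60.4 70.4]
side 0.75 593 x [-37.8   2.7  39.5] y [289.4 331.3 368.2] z [ 2.2  9.2 20.5]
scene 0.7 485 x [-34.2   2.2  43.5] y [290.2 329.6 364.2] z [ 1.3  7.7 19.4]
scene 0.59 400 x [-20.2  11.3  35.5] y [ 6.2 43.6 75.7] z [49.9 57.1 68.4]
```

```bash
python3 -m inch '[[0,0,0,0,-0.15,0,1],[0,0,0,0,-0.1,0,1],[0,0,0,0,0,0,1]]'; python3 f.py;python3 cov.py c wrist side
```

```text
t: 10.07
eef_pos: [501.0, 3.8, 59.6]
tcp_rot: [-3.142, 0.0, -2.857]
ft_force: [-0.0, -0.0, 0.4]
opening: 0.006
grip_force: 0.0
fixture xyz [[-0.  15.8 59.6]] yaw-16.3 -0.02 F [-0.  -0.   0.4] open 0.6 grip 0.0
wrist 0.74 13734 x [-36.2 -19.8   4.2] y [ 8.  46.6 75.5] z [52.4 54.1 66.3]
wrist 0.46 9752 x [-56.7 -19.6  11. ] y [-109.8 -100.2  -87.6] z [49.5 57.1 71.2]
side 0.69 616 x [-38.2   4.   42.1] y [289.3 330.9 370.5] z [ 0.9  9.5 20.4]
```

View pics/cwrist.png

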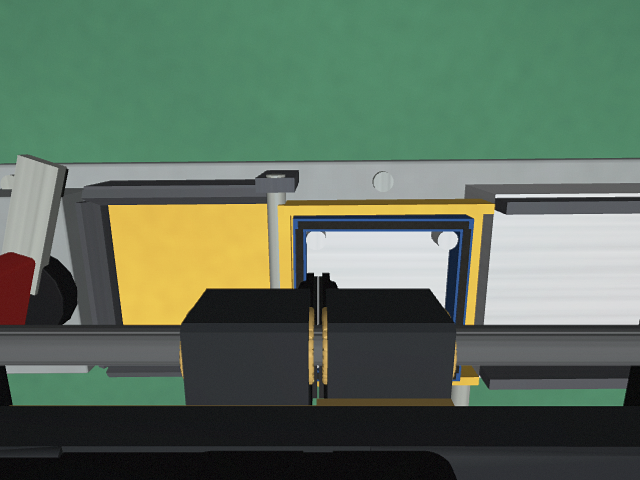

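```bash
python3 -m inch '[[0,0,0,0,0,-4,1],[0,0,0,0,0,-5,-0.3],[0,0,0,-2.5,2.2,0,-0.3],[0,0,0,-2.5,2.2,0,-0.3],[0,0,0,-2.5,2.3,0,-0.3],[0,0,0,0,0,3,-0.3],[0,0,0,0,0,3,-0.3],[0,0,0,0,0,0,-0.3]]'; python3 f.py; python3 cov.py d wrist; cat > rod2.py <<'E'
from f import *
p=cam("wrist"); q=fx(cloud(p,np.ones((480,640),bool)))
r=q[(q[:,0]>44)&(q[:,0]<56)&(abs(q[:,1]-83)<14)&(q[:,2]>40)&(q[:,2]<66)]
print(len(r),r.mean(0).round(1) if len(r) else "",np.percentile(r,[2,98],axis=0).round(1) if len(r) else "")
E
python3 rod2.py
```

```text
t: 11.28
eef_pos: [553.2, 89.3, 88.1]
tcp_rot: [3.141, -0.004, -2.857]
ft_force: [-1.0, 1.0, 1.2]
opening: 0.638
grip_force: 0.0
fixture xyz [[74.  83.2 88.1]] yaw-16.3 -0.01 F [-1.   1.   1.2] open 60.6 grip 0.0
wrist 0.73 28040 x [-34.8  -4.   32.2] y [ 7.9 39.6 75.7] z [52.2 53.8 66.2]
484 [50.  82.5 52.3] [[44.2 77.5 48.6]
 [55.8 87.5 54.3]]
```

View pics/dwrist.png

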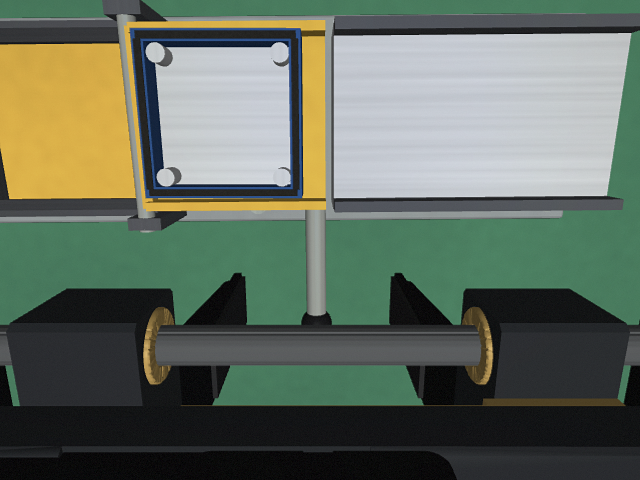

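```bash
python3 -m inch '[[0,0,0,0,0,3,-0.3],[0,0,0,0,0,2.6,-0.3],[0,0,0,0,0,0,0.5],[0,0,0,0,0,0,1],[0,0,0,0,0,0,1],[0,0,0,0,0,0,1],[0,0,0,0,0,0,1],[0,0,0,0,0,0,1]]'; python3 f.py
python3 - <<'E'
import numpy as np
# rod arc, rod at (83cos a, 50+83 sin a); increments in tool cm: ty=dy, tz=-dz
a=np.arange(0,2.41,.1); y=8.3*np.cos(a); z=8.3*np.sin(a)
for i in range(1,len(a)): print(round(a[i],2),np.round([y[i]-y[i-1],-(z[i]-z[i-1])],2))
E
```

```text
t: 12.42
eef_pos: [554.5, 88.7, 33.8]
tcp_rot: [-3.141, 0.0, -2.857]
ft_force: [-1.1, -2.1, 1.1]
opening: 0.096
grip_force: 30.0
fixture xyz [[75.1 82.2 33.8]] yaw-16.3 0.02 F [-1.1 -2.1  1.1] open 9.2 grip 29.989357888698578
0.1 [-0.04 -0.83]
0.2 [-0.12 -0.82]
0.3 [-0.21 -0.8 ]
0.4 [-0.28 -0.78]
0.5 [-0.36 -0.75]
0.6 [-0.43 -0.71]
0.7 [-0.5  -0.66]
0.8 [-0.57 -0.61]
0.9 [-0.62 -0.55]
1.0 [-0.67 -0.48]
1.1 [-0.72 -0.41]
1.2 [-0.76 -0.34]
1.3 [-0.79 -0.26]
1.4 [-0.81 -0.18]
1.5 [-0.82 -0.1 ]
1.6 [-0.83 -0.02]
1.7 [-0.83  0.07]
1.8 [-0.82  0.15]
1.9 [-0.8   0.23]
2.0 [-0.77  0.31]
2.1 [-0.74  0.38]
2.2 [-0.69  0.45]
2.3 [-0.65  0.52]
2.4 [-0.59  0.58]
```

```bash
python3 -m inch '[[0,0,0,0,-0.04,-0.83,1],[0,0,0,0,-0.12,-0.82,1],[0,0,0,0,-0.21,-0.8,1],[0,0,0,0,-0.28,-0.78,1],[0,0,0,0,-0.36,-0.75,1],[0,0,0,0,-0.43,-0.71,1],[0,0,0,0,-0.5,-0.66,1],[0,0,0,0,-0.57,-0.61,1],[0,0,0,0,-0.62,-0.55,1],[0,0,0,0,-0.67,-0.48,1],[0,0,0,0,-0.72,-0.41,1],[0,0,0,0,-0.76,-0.34,1],[0,0,0,0,-0.79,-0.26,1],[0,0,0,0,-0.4,-0.1,1],[0,0,0,0,0,0,1]]'; python3 f.py
```

```text
t: 14.3
eef_pos: [572.7, 27.2, 116.0]
tcp_rot: [-3.142, 0.002, -2.858]
ft_force: [-0.5, 3.6, 8.1]
opening: 0.098
grip_force: 30.0
fixture xyz [[ 75.3  18.1 116. ]] yaw-16.3 -0.03 F [-0.5  3.6  8.1] open 9.3 grip 30.012786090373993
```

```bash
python3 -m inch '[[0,0,0,0,-0.4,-0.09,1],[0,0,0,0,-0.41,-0.07,1],[0,0,0,0,-0.41,-0.05,1],[0,0,0,0,-0.41,-0.03,1],[0,0,0,0,-0.42,-0.01,1],[0,0,0,0,-0.42,0.01,1],[0,0,0,0,-0.42,0.03,1],[0,0,0,0,-0.41,0.05,1],[0,0,0,0,-0.41,0.07,1],[0,0,0,0,-0.41,0.09,1],[0,0,0,0,-0.4,0.11,1],[0,0,0,0,-0.4,0.13,1],[0,0,0,0,-0.39,0.15,1],[0,0,0,0,0,0,1],[0,0,0,0,0,0,1]]'; python3 f.py; python3 cov.py e side scene wrist
```

```text
t: 16.18
eef_pos: [586.9, -23.9, 110.6]
tcp_rot: [3.142, -0.001, -2.857]
ft_force: [-2.2, 0.2, -1.0]
opening: 0.097
grip_force: 30.0
fixture xyz [[ 74.6 -35.  110.6]] yaw-16.3 -0.01 F [-2.2  0.2 -1. ] open 9.2 grip 29.987180829048157
side 0.98 597 x [-37.9   3.2  38.6] y [288.9 329.2 368.6] z [ 2.5  9.4 20.1]
side 0.79 670 x [-36.8  -3.9  33. ] y [-79.6 -47.6 -10.6] z [41.  46.5 50.1]
side 0.33 5686 x [-65.3   8.6  77.8] y [-514.9 -419.7 -319.8] z [ 1.7  7.3 30.5]
scene 0.77 484 x [-34.1   2.4  42.5] y [289.4 331.5 366. ] z [ 1.6  8.2 19.7]
scene 0.68 426 x [-35.   19.5  89.2] y [-115.8  -64.8  -14.3] z [29.1 43.8 49.7]
wrist 0.9 10839 x [-35.1  -3.   32.5] y [-77.4 -57.7 -37.9] z [43.3 44.4 45.6]
wrist 0.62 96992 x [-52.   -0.   60.8] y [-139.7   -2.5  128.2] z [  9.7  43.3 128.6]
```

```bash
python3 -c "
import cv2
a=cv2.imread('pics/eside.png');b=cv2.imread('pics/escene.png')
from h import *
cv2.imwrite('pics/e2.png',np.hstack([cv2.resize(a[190:390,300:500],(400,400)),cv2.resize(b[150:310,220:420],(400,400))]))"
```

```text
(no output)
```

View pics/e2.png

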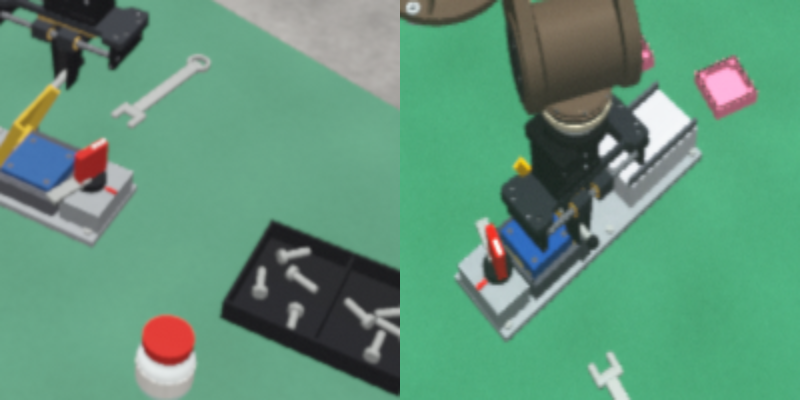

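```bash
python3 -m inch '[[0,0,0,0,0.77,-0.31,1],[0,0,0,0,0.8,-0.23,1],[0,0,0,0,0.82,-0.15,1],[0,0,0,0,0.83,-0.07,1],[0,0,0,0,0.83,0.02,1],[0,0,0,0,0.82,0.1,1],[0,0,0,0,0.81,0.18,1],[0,0,0,0,0.79,0.26,1],[0,0,0,0,0.76,0.34,1],[0,0,0,0,0.72,0.41,1],[0,0,0,0,0.67,0.48,1],[0,0,0,0,0.62,0.55,1],[0,0,0,0,0.57,0.61,1],[0,0,0,0,0.5,0.66,1],[0,0,0,0,0.43,0.71,1],[0,0,0,0,0.36,0.75,1],[0,0,0,0,0.28,0.78,1],[0,0,0,0,0.21,0.8,1],[0,0,0,0,0.12,0.82,1],[0,0,0,0,0,0,1]]'; python3 f.py
```

```text
t: 18.98
eef_pos: [554.3, 88.5, 42.8]
tcp_rot: [3.142, -0.001, -2.857]
ft_force: [3.5, -3.1, -0.4]
opening: 0.095
grip_force: 30.0
fixture xyz [[74.8 82.1 42.8]] yaw-16.3 -0.02 F [ 3.5 -3.1 -0.4] open 9.0 grip 29.997153282165527
```

```bash
python3 -m inch '[[0,0,0,0,0.03,0.45,1],[0,0,0,0,0,0.45,1],[0,0,0,0,0,0,1],[0,0,0,0,0,0,-0.3],[0,0,0,0,0,0,-0.3],[0,0,0,0,0,0,-0.3],[0,0,0,0,0,-4,-0.3],[0,0,0,0,0,-5,-0.3],[0,0,0,0,0,-6,-0.3],[0,0,0,2.4,-4.5,-4,-0.3],[0,0,0.16,0,-5,-4,-0.3],[0,0,0.17,0,-4,0,-0.3],[0,0,0,0,0,0,-0.3],[0,0,0,0,0,0,-0.3]]'; python3 f.py; python3 look.py g.png; python3 cov.py g wrist side
```

```text
t: 20.72
eef_pos: [562.5, -45.2, 261.7]
tcp_rot: [3.141, -0.001, 3.097]
ft_force: [0.8, 0.8, 0.3]
opening: 0.651
grip_force: 0.0
fixture xyz [[ 45.2 -48.6 261.7]] yaw-16.3 341.17 F [0.8 0.8 0.3] open 61.8 grip 0.0
[495.65098921 -42.06381198 430.31914459]
cover [([516.0, -53.0, 40.0], [306, 160], 0.94)]
flap [([491.0, 32.0, 49.0], [403, 126], 0.9)]
flap_rod [([494.0, 29.0, 49.0], [400, 130], 0.72), ([527.0, -111.0, 55.0], [239, 177], 0.52)]
nest [([485.0, 61.0, 50.0], [437, 118], 0.72)]
clamp []
clamp_grip [([526.0, -114.0, 56.0], [235, 176], 0.85), ([484.0, 60.0, 50.0], [435, 117], 0.31)]
fixture [([481.0, 63.0, 48.0], [438, 113], 0.71)]
flap 8248 [493.9  32.4] [79.7 90.3] 16.27 z [46.3 47.5 49.1]
nestfloor 614 [506.8  -6.5] [ 84.8 176. ] 18.21 z [25.2 26.5 28.1]
clamp_grip mask 3042 [ 523.8 -115.6] [39. 94.] 76.77 z [54.2 58.1 99.1]
clamp_grip top 843 [ 538.2 -119.1] [12.3 43.1] 87.73 z [96.8 98.3 99.9]
 101 [ 549.3 -121.9] [ 7.7 19.7] 87.31 z [ 98.   99.6 100.9]
red bar top 769 [ 538.2 -119.2] [12.3 43.3] 88.06 z [94.9 98.1 99.4]
wrist 0.57 6344 x [-35.1  -2.5  32.2] y [-76.8 -42.9  -9.5] z [43.1 44.4 45.7]
side 0.91 694 x [-37.1  -5.2  33.9] y [-79.9 -47.  -10.4] z [39.2 46.4 50. ]
side 0.72 581 x [-37.4   2.9  38.4] y [288.3 330.2 366.7] z [ 2.1  9.7 20.6]
side 0.56 5430 x [-55.1 -22.7  45.8] y [-148.2   46.3  213.9] z [ 9.8 47.4 64.4]
```

View pics/g.png

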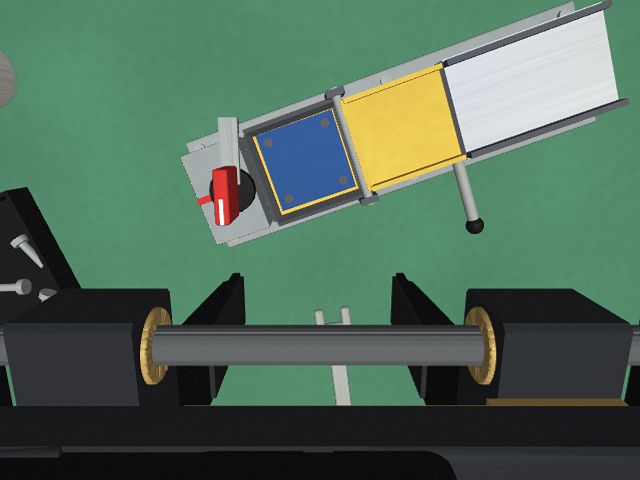

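```bash
python3 -m inch '[[0,0,0,1.05,-3.75,4,-0.3],[0,0,0,1.05,-3.75,4,-0.3],[0,0,0,0,0,4,-0.3],[0,0,0,0,0,3.5,-0.3],[0,0,0,0,0,2,-0.3],[0,0,0,0,0,1.8,-0.3],[0,0,0,0,0,0,0.5],[0,0,0,0,0,0,1],[0,0,0,0,0,0,1],[0,0,0,0,0,0,1],[0,0,0,0,0,0,1],[0,0,0,0,0,0,1],[0,0,0,0,0,0,1]]'; python3 f.py
```

```text
t: 23.05
eef_pos: [538.6, -119.7, 69.5]
tcp_rot: [-3.142, 0.0, 3.096]
ft_force: [-0.2, -0.5, 3.3]
opening: 0.123
grip_force: 30.0
fixture xyz [[   1.3 -113.4   69.5]] yaw-16.3 341.08 F [-0.2 -0.5  3.3] open 11.6 grip 29.99326765537262
```

```bash
python3 -m inch '[[0,0,0.124,0,0,0,1],[0,0,0.124,0,0,0,1],[0,0,0.124,0,0,0,1],[0,0,0.124,0,0,0,1],[0,0,0.124,0,0,0,1],[0,0,0.124,0,0,0,1],[0,0,0.124,0,0,0,1],[0,0,0.124,0,0,0,1],[0,0,0.124,0,0,0,1],[0,0,0.124,0,0,0,1],[0,0,0,0,0,0,1],[0,0,0,0,0,0,1]]'; python3 f.py; python3 -c "
from h import *
print(env.state()['joints'],env.state()['moment'])"
```

```text
t: 24.55
eef_pos: [538.7, -119.6, 69.4]
tcp_rot: [3.141, 0.0, 1.858]
ft_force: [2.1, 3.7, 4.6]
opening: 0.129
grip_force: 30.0
fixture xyz [[   1.5 -113.2   69.4]] yaw-16.3 270.18 F [2.1 3.7 4.6] open 12.2 grip 29.99478667974472
[-3.38284316e-01  5.80543204e-01  1.87829622e+00  5.28053926e-04
  6.82250081e-01 -6.26274122e-01] [ 0.81750171 -0.30685826 -0.03815456]
```

Release, rise and check.

```bash
python3 -m inch '[[0,0,0,0,0,0,-0.2],[0,0,0,0,0,0,-0.2],[0,0,0,0,0,0,-0.2],[0,0,0,0,0,0,-0.2],[0,0,0,0,0,-3,-0.2],[0,0,0,0,0,-5,-0.2],[0,0,0,5,5,-6,-0.2],[0,0,0,5,3,-4,-0.2],[0,0,0,0,0,0,-0.2],[0,0,0,0,0,0,-0.2]]'; python3 f.py; python3 look.py i.png|grep -E "flap |red|top"; python3 cov.py i wrist side
```

```text
t: 25.8
eef_pos: [573.8, -28.2, 224.4]
tcp_rot: [-3.141, -0.0, 1.856]
ft_force: [-0.5, -0.2, -0.9]
opening: 0.601
grip_force: 0.0
fixture xyz [[ 60.8 -35.4 224.4]] yaw-16.3 270.07 F [-0.5 -0.2 -0.9] open 57.1 grip 0.0
flap [([494.0, 35.0, 49.0], [241, 115], 0.75)]
flap 10486 [494.3  28.4] [80.7 92.1] 16.46 z [46.4 47.5 49.3]
cover top 6154 [516.4 -53.2] [70.3 70.2] 16.36 z [43.3 44.4 45.6]
clamp_grip top 900 [535.1 -92.9] [19.9 74.2] 27.41 z [56.5 57.5 67.9]
clamp_grip top 5092 [4.961e+02 4.000e-01] [240.7 153.7] 82.79 z [53.6 57.4 61.1]
wrist 0.92 6604 x [-34.8  -0.4  33.6] y [-75.8 -37.7  -8.1] z [42.6 44.4 45.6]
side 0.76 539 x [-37.5   4.1  37. ] y [290.1 329.8 364.9] z [ 3.3  9.5 20.8]
side 0.65 600 x [-37.1 -10.4  33.5] y [-79.8 -41.3  -9.3] z [38.5 46.2 50.1]
```

View pics/i.png

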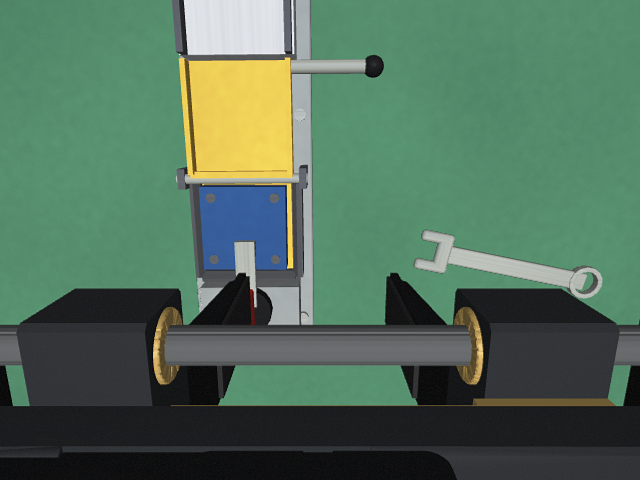

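View pics/iside.png

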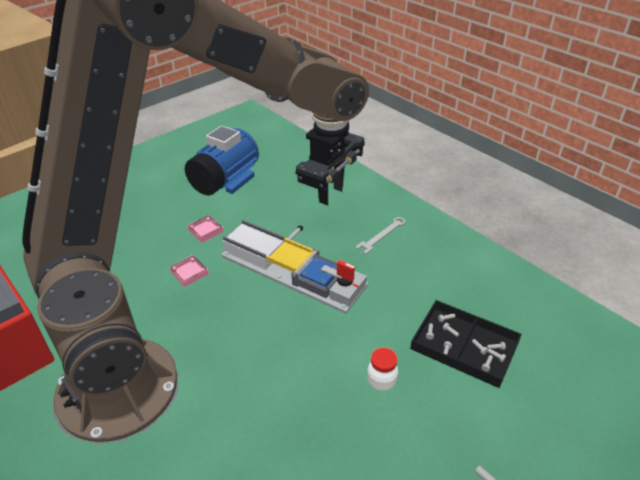

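```bash
python3 -c "
from h import *
print(env.job_done())"
```

```text
the job is handed in; nothing more can be done
None
```

I handed the job in at about 26 s: the cover measured hollow side down and fully home in the nest, the flap is flat, and the clamp arm lies over the cover. The clamp stands at about 1.57 rad, judged from the gripper's final angle and the last pictures. I did not touch the motor, bolt tray, wrench or grease jar. The hand-in call returned no verdict.

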